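# Press a brake lever to its stop on the test bench

### The arm

A 6-joint arm with a two-finger parallel gripper is mounted at the origin on the work surface. World frame = base frame: x ahead of the robot, y to its left, z up, the work surface at z = 0. Lengths are in m, angles in degrees, forces in N, time in s.
With the tool pointing down it reaches from about 0.4 to 0.825 m from the base axis. Payload 7 kg.
Tool frame: the origin (TCP) lies on the centre line of the jaws, within the pads' length; the fingertips stand 14 mm ahead of it and the grasp point (between the pads) lies 5 mm behind it; z points along the fingers, y is the line along which they close (so a half turn about z gives the same grasp; the last joint's range is limited). The gripper opens to 88 mm and grips with 3 to 60 N. Pads are 19 mm wide; open, the fingers measure 130 mm over their backs; the gripper's body (78 mm by 193 mm) begins 47 mm behind the grasp point.
Start: joints at [-50.529, 20.546, 0.682, 0, -70.136, -16.507], TCP at [0.263, -0.621, 0.241] pointing down, gripper open.
Joint ranges: [-176.03, 176.03], [-82.01, 121.73], [-58.28, 71.71], [-173.87, 95.51], [-174.79, -0.11], [-173.66, 173.66]. Speed limits (degrees/s): [136.94, 136.94, 172.46, 180, 180, 180].

### API

Orientations are given as [roll, pitch, yaw] about the fixed x, y, z axes, in that order (R = Rz(yaw) Ry(pitch) Rx(roll)).
In Python, from plant import r gives the robot as it stands.
- The arm moves only by the tool send_rows, never from a script. Its argument "steps" is a list of rows, each an object with "dp": the shift along the tool's x, y, z in mm, a list of three; "roll": the turn about the tool's z in rad; "jaw": the opening in per cent of the stroke, from 0 (shut) to 100 (fully open). In form: [{"dp": [tx, ty, tz], "roll": roll, "jaw": jaw}, ...]. A call has 1 to 5 rows; each row is the pose to reach, as a shift and turn from the pose commanded when the call began, along the tool's axes at that moment; what a row does not reach only later rows make up. A row lasts 1/8 s, in which the tool goes at most 62.5 mm and 10.7 degrees, less where a joint would pass 70% of its speed; a pose out of reach is approached as far as the arm can. A call with a gripper value outside its range is refused whole. The fingers move at their own pace and stop on an object; "newtons" is the grip in N (left out, the last holds). Time passes only in rows, so rows that repeat a pose let the fingers close. It gives the time, the measured TCP pose, the force, the opening and the grip force at its end, in the units of the state.
- r.get_state(): the state, without advancing time (a new reading comes with each control period).
- r.capture(name): name is "scene" or "top" or "wrist"; returns a dict with "image" (420x560x3 uint8, blue, green, red), "K" (3x3 intrinsics, pixels), "rvec" (rotation vector, rad) and "tvec" (3), from world to camera coordinates, as OpenCV has them. Camera axes: x right, y down, z forward; pixel columns grow to the right and rows downward; lengths in m; the calibration is good to about 2 mm. A picture is of the moment at which its call begins. There is no depth.
- r.close_job(): hands the job in; it is judged then, once.
The state is a dict: "time_s": time; "joints": joint angles; "qd": joint speeds; "joint_torque": joint torques, N m; "tcp_pos": TCP position; "eef_rot": TCP orientation; "contact_force": force on the tool from outside, world axes, zero at the start; "moment": the same for the moment, N m; "gripper_width": finger opening in m; "gripper_force": force on a finger pad.
Only numpy, scipy, OpenCV 4.12 (cv2) and the standard library are available. Lean on these libraries where they do the work, as an engineer would, in place of code of your own. Each camera call takes 0.05 s, during which the arm holds its last target. There are 200 camera calls.

### The job

Two bars with hand levers are clamped on the bench testers. With the backs of your fingers, ease the longer of the two levers in towards its bar until it comes up against its stop, without slapping or forcing it, and finish while still holding it there so that the gap left to the bar can be checked. Do not pinch the lever, do not touch the bar, and leave the shorter lever and the loose things on the bench alone.

Things in the scene. Friction and masses are not known exactly. Their poses are not given: they have to be found in the camera images.
- long_stand: the bench tester that carries the longer lever: a white box with a dark top plate, 180 mm (x) x 200 mm (y) x 82 mm high, fixed, origin at the centre of its underside, its front with the display facing its own -x (to the robot). Two upright clamp plates at its y = +-98 mm, 34 mm wide in x and up to 180 mm above the bench, hold the bar.
- long_bar: the bar on that tester, fixed: along its own y, 160 mm above the bench, right above the stand's origin (origin at the middle of its axis). 230 mm long, 22 mm across, with a black rubber grip 30 mm across from y = -86 to +36 mm. At y = 54 to 76 mm is a dark perch clamp with two ears, 28 mm in height overall, that reach 48 mm out to its -x and carry the lever's pivot.
- long_lever: the longer hand lever: a straight, level bare-aluminium blade on the robot's side of the bar, 160 mm above the bench. Origin on its upright pivot, at the stand's x = -42, y = 65 mm. The blade runs 130 mm from there along its own -y, 10 mm thick (x -5 to +5 mm), 16 mm high, with an 18 mm ball at its end. Its -x face is the outer one to press; its +x face looks at the bar.
- long_swing (a joint): angle of the longer lever, rad, growing as it is pressed in (anticlockwise from above): 0 at rest, its end leaning away from the bar; 0.30 at the hard stop, where its axes are parallel to the stand's and a 22 mm gap is left to the grip. A spring returns it (to within 0.04 of rest); about 9 to 10 N at 100 mm from the pivot hold it at the stop.
- long_press (a point): point on the outer (-x) face of the longer lever, at mid height, 100 mm from the pivot: a good place to press
- short_stand: the other bench tester, same as long_stand, with the shorter lever; which of the two stands on the left varies
- short_bar: the bar on the other tester, the same as long_bar
- short_swing (a joint): angle of the shorter lever (blade 75 mm long, otherwise the same make and mount as the longer one), 0 at rest to 0.30 at its stop; must stay near rest
- short_press (a point): point on the outer (-x) face of the shorter lever, at mid height, 45 mm from its pivot
- weight: loose steel calibration weight with a knob, 44 mm across, 58 mm high, standing on the top plate of short_stand behind the bar; origin at the centre of its underside; leave alone
- wrench: loose steel wrench, 150 mm long, lying flat on the bench along its own x; origin under its middle; leave alone
- jar: loose jar with lid, 48 mm across, 60 mm high, standing on the bench; origin at the centre of its underside; leave alone
- plug: loose grey plastic end plug, 28 mm across, 24 mm high, standing on the top plate of long_stand behind the bar; origin at the centre of its underside; leave alone

How it is judged (in metres and radians):
At the end, for the whole second after the job is handed in: Finger outsides hold the longer lever within 0.03 rad of its stop, pressing over 2 N from its outer side (grasp point over 6 mm outside the blade's middle); nothing touches its bar; the shorter lever is within 0.08 rad of rest, each loose thing within 20 mm of its start (value of joint long_swing above 0.27 rad and contact force between the fingers and long_lever above 2 N and x of the grasp point in the frame of long_lever below -0.006 m and contact force between anything else and long_bar below 1 N and value of joint short_swing below 0.08 rad and distance of each of weight, wrench, jar, plug from where it was at the start of the episode below 0.02 m); the arm keeps its last pose, push and grip.
It fails at once if the lever is slapped in (over 3 rad/s) or forced (over 50 N) (velocity of joint long_swing above 3 rad/s or contact force between anything else and long_lever above 50 N).
It fails at once if the lever is pinched, or pressed by a hand that reaches round it into the gap (contact force between the fingers and long_lever above 1 N and x of the grasp point in the frame of long_lever above -0.004 m).
It fails at once if a bar is touched (contact force between anything else and long_bar above 3 N or contact force between anything else and short_bar above 3 N).
It fails at once if the shorter lever is pressed (value of joint short_swing above 0.1 rad).
It fails at once if a loose thing is moved or lifted (distance of any of weight, wrench, jar, plug from where it was at the start of the episode above 0.025 m).
It also fails if it takes over 32 s, if anything falls off the work surface, if the arm or the gripper's body presses on something with over 40 N, if the wrist force passes 120 N, or if a joint passes its speed limit or range.

## Working session

There is one attempt and no reset: what is moved stays moved. The work goes in short steps, Python scripts to look and compute and a tool call to move; the robot and the scene stay as the last step left them, time stands still between calls to the robot, and variables do not carry over. Pictures are saved under pics/ and viewed, at most 10 in all, crops included, and the job is handed in when it is done.

Besides the shell and the picture viewer there is one more tool, called as name([rows], argument=value, ...), one row to a line, values as JSON. send_rows: Moves the arm, as the interface text tells. Its arguments: {"type":"object","properties":{"steps":{"type":"array","items":{"type":"object","properties":{"dp":{"type":"array","items":{"type":"number"}},"roll":{"type":"number"},"jaw":{"type":"number"}}}},"newtons":{"type":"number"}},"required":["steps"]}

```bash
mkdir -p pics; python3 - <<'E'
from plant import r
import cv2
s=r.get_state();print({k:s[k] for k in('time_s','tcp_pos','eef_rot','contact_force','gripper_width')})
for n in('scene','top'):
    c=r.capture(n);cv2.imwrite(f'pics/{n}0.png',c['image']);print(n,c['K'],c['rvec'],c['tvec'])
E
```

```text
{'time_s': 0.0, 'tcp_pos': array([ 0.26314826, -0.62107094,  0.23963037]), 'eef_rot': array([ 1.79904143e+02, -9.09221030e-03, -1.57039858e+02]), 'contact_force': array([0.65621138, 0.96828758, 0.14152323]), 'gripper_width': 0.08777162337630688}
scene [[524.70769702   0.         278.86086938]
 [  0.         524.70769702 206.86616062]
 [  0.           0.           1.        ]] [ 1.51550747  2.33926944 -0.6460159 ] [ 0.24006473 -0.42959269  1.58270501]
top [[427.22508147   0.         276.56738195]
 [  0.         427.22508147 209.7790202 ]
 [  0.           0.           1.        ]] [ 2.19234546 -2.21865142  0.02862505] [-0.01281581  0.58392691  1.14595867]
```

View pics/scene0.png

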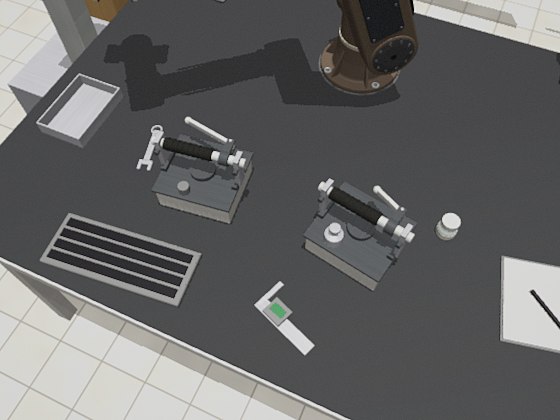

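View pics/top0.png

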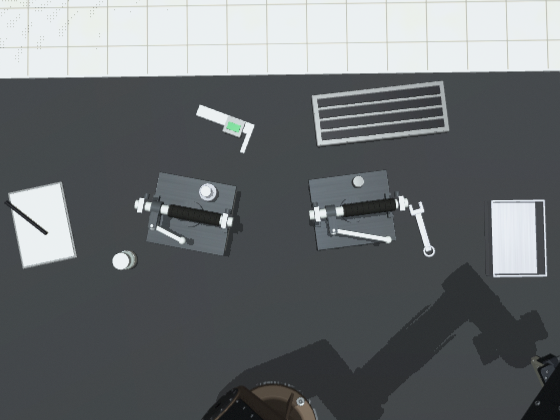

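The top view shows the long lever on the right-hand stand, with its pivot near (334,232), its ball near (388,240) and its bar from (312,215) to (408,202). The wrench lies at about (425,230), to the right. The short lever is on the left-hand stand.

```bash
cat > h.py <<'E'
import cv2,numpy as np
def ray(c,px,z):
    R=cv2.Rodrigues(np.array(c['rvec'],float))[0];t=np.array(c['tvec'],float).ravel()
    o=-R.T@t
    d=(R.T@np.linalg.inv(c['K'])@np.c_[np.atleast_2d(px),np.ones(len(np.atleast_2d(px)))].T).T
    return o+d*((z-o[2])/d[:,2])[:,None]
E
python3 - <<'E'
from plant import r
from h import *
c=r.capture('top');im=c['image'];g=cv2.cvtColor(im,cv2.COLOR_BGR2GRAY)
m=np.uint8(g>140)*255
n,l,st,ce=cv2.connectedComponentsWithStats(m[160:270,290:440])
for i in range(1,n):
    if st[i,4]>15: print(i,st[i]+[290,160,0,0,0],ce[i]+[290,160],ray(c,ce[i]+[290,160],.16)[0])
# lever comp: containing around (365,237)
k=np.bincount(l[70:85,50:95].ravel(),minlength=n);k[0]=0;k=k.argmax()
p=np.argwhere(l==k)[:,::-1]+[290,160]
P=ray(c,p,.16)[:,:2];print('lever',k,len(P))
vx,vy,x0,y0=cv2.fitLine(P.astype(np.float32),cv2.DIST_HUBER,0,.01,.01).ravel()
s=(P-[x0,y0])@[vx,vy];print('dir',vx,vy,'ends',[x0,y0]+np.outer([s.min(),s.max()],[vx,vy]))
cv2.imwrite('pics/crop0.png',cv2.resize(im[150:280,290:450],None,fx=4,fy=4,interpolation=cv2.INTER_CUBIC))
# stand plate/bar: print ray for bar ends
print('bar ends',ray(c,[[312,215.5],[408,202.5]],.16))
E
```

```text
1 [353 176  11  11  92] [358.08695652 180.91304348] [ 0.64493271 -0.21255839  0.16      ]
2 [398 196  10  15 108] [402.65740741 202.59259259] [ 0.59268792 -0.31616623  0.16      ]
3 [395 199   3   9  19] [396.21052632 202.89473684] [ 0.59216021 -0.30104169  0.16      ]
4 [409 201  26  56 388] [421.92783505 228.23453608] [ 0.53205914 -0.3600229   0.16      ]
5 [309 206  18  16 180] [317.45555556 213.61111111] [ 0.56922408 -0.11597823  0.16      ]
6 [335 206   9  10  68] [339.29411765 210.75      ] [ 0.57532415 -0.16728548  0.16      ]
7 [331 229   5   6  18] [333.33333333 231.33333333] [ 0.52726222 -0.15255217  0.16      ]
8 [337 229  55  14 268] [364.60074627 235.29104478] [ 0.51714125 -0.22558343  0.16      ]
lever 8 268
dir 0.17907159 0.98383605 ends [[ 0.50592287 -0.28721992]
 [ 0.5289765  -0.16056113]]
bar ends [[ 0.56494638 -0.10312234  0.16      ]
 [ 0.59275476 -0.32869183  0.16      ]]
```

View pics/crop0.png

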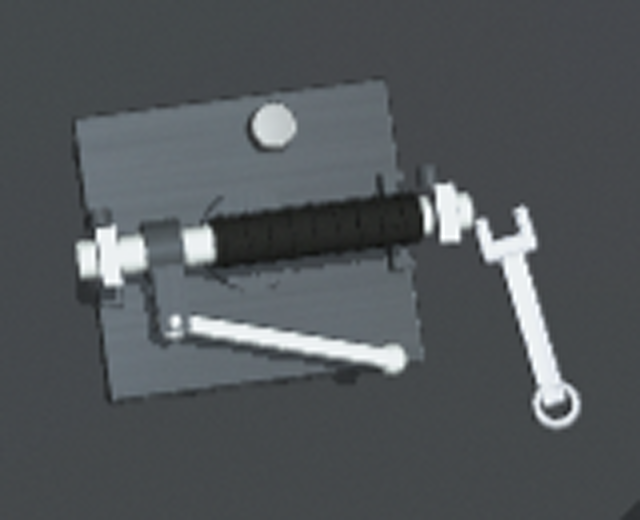

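The lever angle differs from the bar's by 0.30 rad, as expected at rest. The stand is yawed about 7°, and the press point at the stop is about (0.535,-0.255). I'll go to a standoff with the fingers shut and tool y across the lever.

send_rows([
  {"dp":[-40,32,0],"roll":-0.17,"jaw":0},
  {"dp":[-80,64,0],"roll":-0.34,"jaw":0},
  {"dp":[-120,96,0],"roll":-0.51,"jaw":0},
  {"dp":[-160,128,0],"roll":-0.68,"jaw":0},
  {"dp":[-200,160,0],"roll":-0.85,"jaw":0},
], newtons=30)

```text
time_s: 0.78
tcp_pos: [0.3855, -0.3946, 0.2404]
eef_rot: [180.0, 0.0, -108.0]
contact_force: [0.9, -0.5, -0.2]
gripper_width: 0.043
gripper_force: 0.0
```

```bash
cat > go.py <<'E'
import sys,numpy as np
from plant import r
from scipy.spatial.transform import Rotation as Ro
s=r.get_state();R=Ro.from_euler('xyz',s['eef_rot'],degrees=True).as_matrix()
t=np.array([float(a) for a in sys.argv[1:4]])
print('dp mm',(R.T@(t-s['tcp_pos'])*1000).round(1),'roll',round(np.radians(s['eef_rot'][2]-float(sys.argv[4])),3),s['time_s'],s['tcp_pos'].round(4),s['eef_rot'].round(1),s['gripper_width'],s['contact_force'].round(1))
E
python3 go.py .459 -.264 .24 -83
```

```text
dp mm [-146.9  -29.5    0.4] roll -0.437 0.775 [ 0.3855 -0.3946  0.2404] [ 180.    0. -108.] 0.04299361983663178 [ 0.9 -0.5 -0.2]
```

send_rows([
  {"dp":[-49,-10,0],"roll":-0.15,"jaw":0},
  {"dp":[-98,-20,0],"roll":-0.3,"jaw":0},
  {"dp":[-147,-29,0],"roll":-0.437,"jaw":0},
  {"dp":[-147,-29,0],"roll":-0.437,"jaw":0},
  {"dp":[-147,-29,0],"roll":-0.437,"jaw":0},
])

```text
time_s: 1.4
tcp_pos: [0.4587, -0.2656, 0.2404]
eef_rot: [180.0, 0.0, -83.3]
contact_force: [-0.4, -0.8, 0.2]
gripper_width: 0.0007
gripper_force: 0.0
```

```bash
python3 go.py .459 -.264 .16 -83; python3 - <<'E'
from plant import r
import cv2
c=r.capture('wrist');cv2.imwrite('pics/w1.png',c['image'])
E
```

```text
dp mm [-1.5 -0.5 80.4] roll -0.005 1.4 [ 0.4587 -0.2656  0.2404] [180.    0.  -83.3] 0.0006630358384467048 [-0.4 -0.8  0.2]
```

View pics/w1.png

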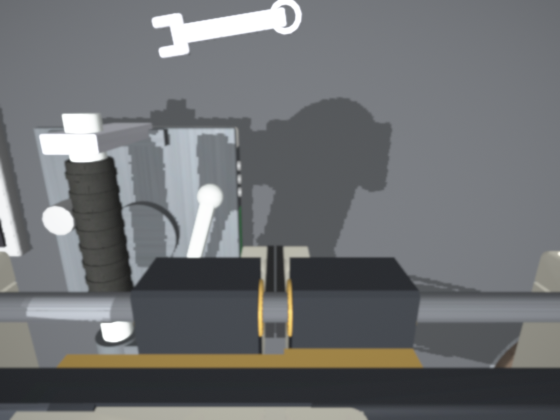

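The wrist view shows the ball at (210,195), the grip to its left, and the shut fingertips at columns 243–308. Clearance looks good, so I'll lower and check again from the scene camera.

send_rows([
  {"dp":[-1,0,30],"roll":0,"jaw":0},
  {"dp":[-1,0,60],"roll":0,"jaw":0},
  {"dp":[-1,0,80],"roll":0,"jaw":0},
  {"dp":[-1,0,80],"roll":0,"jaw":0},
])

```text
time_s: 1.95
tcp_pos: [0.4571, -0.2655, 0.1591]
eef_rot: [179.8, 0.1, -83.4]
contact_force: [-0.6, 0.7, 0.8]
gripper_width: 0.0002
gripper_force: 0.0
```

```bash
python3 go.py .48 -.262 .16 -83; python3 - <<'E'
from plant import r
from h import *
from scipy.spatial.transform import Rotation as Ro
s=r.get_state();R=Ro.from_euler('xyz',s['eef_rot'],degrees=True).as_matrix()
c=r.capture('wrist');im=c['image'].copy()
pr=lambda P:cv2.projectPoints(np.array([P],float),np.array(c['rvec'],float),np.array(c['tvec'],float),c['K'],None)[0].ravel()
for z,col in((14,(0,0,255)),(-5,(0,255,0)),(-52,(255,0,0))):
  for y in(-21,0,21):
    p=pr(s['tcp_pos']+R@np.array([-9.5,y,z])/1000);print(z,y,p.round(0));cv2.circle(im,tuple(int(v) for v in p.round()),3,col,-1)
cv2.imwrite('pics/w2.png',im)
c=r.capture('scene');cv2.imwrite('pics/s2.png',cv2.resize(c['image'][60:260,100:300],None,fx=3,fy=3,interpolation=cv2.INTER_CUBIC))
E
```

```text
dp mm [ -0.9 -23.2  -0.9] roll -0.008 1.95 [ 0.4571 -0.2655  0.1591] [ 1.798e+02  1.000e-01 -8.340e+01] 0.00022163888014246853 [-0.6  0.7  0.8]
14 -21 [235. 279.]
14 0 [274. 279.]
14 21 [313. 279.]
-5 -21 [230. 299.]
-5 0 [274. 299.]
-5 21 [318. 299.]
-52 -21 [213. 377.]
-52 0 [274. 377.]
-52 21 [335. 377.]
```

View pics/w2.png

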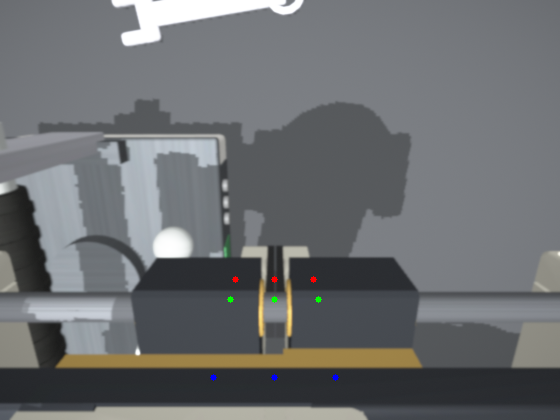

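View pics/s2.png

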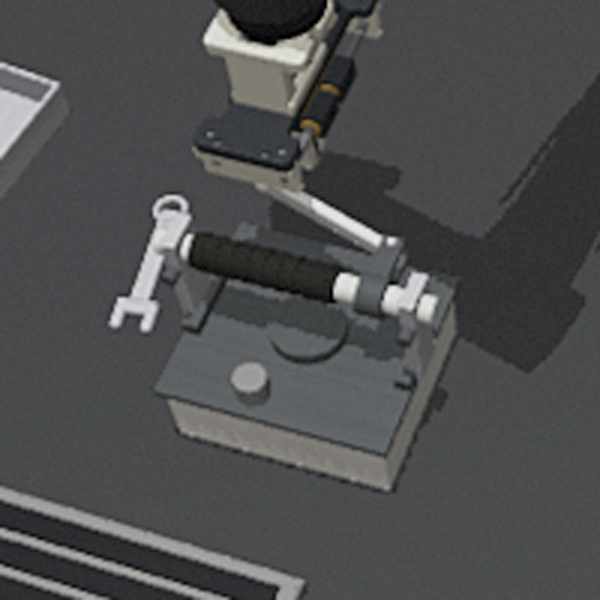

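The lever is untouched and the fingers sit just outside the blade, about 100 mm from the pivot. I'll ease in along tool −y.

send_rows([
  {"dp":[-4,-6,0],"roll":0,"jaw":0},
  {"dp":[-4,-12,0],"roll":0,"jaw":0},
  {"dp":[-4,-18,0],"roll":0,"jaw":0},
  {"dp":[-4,-22,0],"roll":0,"jaw":0},
  {"dp":[-4,-26,0],"roll":0,"jaw":0},
])

```text
time_s: 2.68
tcp_pos: [0.4844, -0.2576, 0.1605]
eef_rot: [180.0, 0.0, -83.3]
contact_force: [-0.1, 1.1, 0.3]
gripper_width: 0.0004
gripper_force: 0.0
```

send_rows([
  {"dp":[0,-3,0],"roll":0,"jaw":0},
  {"dp":[0,-6,0],"roll":0,"jaw":0},
  {"dp":[0,-9,0],"roll":0,"jaw":0},
  {"dp":[0,-12,0],"roll":0,"jaw":0},
  {"dp":[0,-15,0],"roll":0,"jaw":0},
])

```text
time_s: 3.3
tcp_pos: [0.4986, -0.2561, 0.1604]
eef_rot: [179.9, 0.0, -83.3]
contact_force: [-4.6, -2.8, 1.2]
gripper_width: -0.0001
gripper_force: 2.0
```

send_rows([
  {"dp":[0,-2,0],"roll":0,"jaw":0},
  {"dp":[0,-4,0],"roll":0,"jaw":0},
  {"dp":[0,-6,0],"roll":0,"jaw":0},
  {"dp":[0,-8,0],"roll":0,"jaw":0},
  {"dp":[0,-10,0],"roll":0,"jaw":0},
])

```text
time_s: 3.92
tcp_pos: [0.508, -0.2552, 0.1604]
eef_rot: [179.9, -0.0, -83.3]
contact_force: [-6.3, -4.1, 0.7]
gripper_width: 0.0007
gripper_force: 3.0
```

send_rows([
  {"dp":[0,-1,0],"roll":0,"jaw":0},
  {"dp":[0,-2,0],"roll":0,"jaw":0},
  {"dp":[0,-3,0],"roll":0,"jaw":0},
  {"dp":[0,-4,0],"roll":0,"jaw":0},
  {"dp":[0,-4,0],"roll":0,"jaw":0},
])

```text
time_s: 4.55
tcp_pos: [0.5118, -0.2549, 0.1604]
eef_rot: [179.9, -0.0, -83.3]
contact_force: [-6.0, -5.8, 1.4]
gripper_width: 0.0003
gripper_force: 3.2
```

send_rows([
  {"dp":[0,-1,0],"roll":0,"jaw":0},
  {"dp":[0,-2,0],"roll":0,"jaw":0},
  {"dp":[0,-2,0],"roll":0,"jaw":0},
])

```text
time_s: 4.92
tcp_pos: [0.5137, -0.2548, 0.1604]
eef_rot: [179.9, -0.0, -83.3]
contact_force: [-6.6, -5.4, 0.8]
gripper_width: 0.0001
gripper_force: 3.5
```

send_rows([
  {"dp":[0,-0.5,0],"roll":0,"jaw":0},
  {"dp":[0,-1,0],"roll":0,"jaw":0},
  {"dp":[0,-1,0],"roll":0,"jaw":0},
])

```text
time_s: 5.3
tcp_pos: [0.5145, -0.2548, 0.1604]
eef_rot: [179.8, -0.0, -83.3]
contact_force: [-7.8, -6.0, 0.9]
gripper_width: 0.0008
gripper_force: 3.7
```

send_rows([
  {"dp":[0,-0.5,0],"roll":0,"jaw":0},
  {"dp":[0,-1,0],"roll":0,"jaw":0},
  {"dp":[0,-1,0],"roll":0,"jaw":0},
])

```text
time_s: 5.68
tcp_pos: [0.5154, -0.2547, 0.1604]
eef_rot: [179.8, -0.0, -83.3]
contact_force: [-6.5, -6.4, 1.7]
gripper_width: 0.0008
gripper_force: 3.8
```

```bash
python3 - <<'E'
from plant import r
from h import *
c=r.capture('top')
cv2.imwrite('pics/t3.png',cv2.resize(c['image'][150:280,290:450],None,fx=4,fy=4,interpolation=cv2.INTER_CUBIC))
print(r.get_state()['contact_force'])
E
```

```text
[-6.98358725 -6.63190353  1.2921448 ]
```

View pics/t3.png

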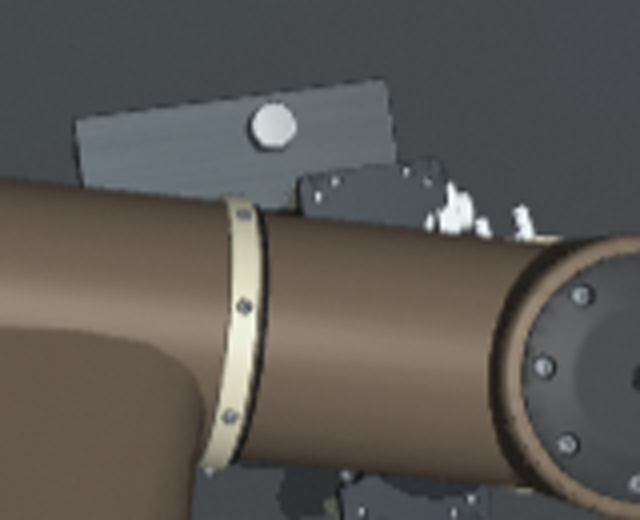

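The arm hides the lever in the top view, so I'll continue by force, in 1 mm steps.

send_rows([
  {"dp":[0,-0.5,0],"roll":0,"jaw":0},
  {"dp":[0,-1,0],"roll":0,"jaw":0},
  {"dp":[0,-1,0],"roll":0,"jaw":0},
])

```text
time_s: 6.1
tcp_pos: [0.5164, -0.2546, 0.1604]
eef_rot: [179.8, -0.0, -83.3]
contact_force: [-7.4, -7.2, 1.0]
gripper_width: 0.0003
gripper_force: 4.0
```

send_rows([
  {"dp":[0,-0.5,0],"roll":0,"jaw":0},
  {"dp":[0,-1,0],"roll":0,"jaw":0},
  {"dp":[0,-1,0],"roll":0,"jaw":0},
])

```text
time_s: 6.48
tcp_pos: [0.5173, -0.2546, 0.1603]
eef_rot: [179.8, -0.0, -83.3]
contact_force: [-6.8, -6.6, 1.2]
gripper_width: 0.0003
gripper_force: 4.1
```

send_rows([
  {"dp":[0,-0.5,0],"roll":0,"jaw":0},
  {"dp":[0,-1,0],"roll":0,"jaw":0},
  {"dp":[0,-1,0],"roll":0,"jaw":0},
])

```text
time_s: 6.85
tcp_pos: [0.5182, -0.2545, 0.1603]
eef_rot: [179.8, -0.0, -83.3]
contact_force: [-8.0, -7.9, 1.6]
gripper_width: 0.0005
gripper_force: 4.3
```

```bash
python3 - <<'E'
from plant import r
from h import *
c=r.capture('scene');w=r.capture('wrist')
a=cv2.resize(c['image'][100:200,130:280],(600,400),interpolation=cv2.INTER_CUBIC)
b=cv2.resize(w['image'][120:300,0:270],(300,200))
cv2.imwrite('pics/s3.png',np.vstack([a,np.hstack([b,b*0])]))
E
```

```text
(no output)
```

View pics/s3.png

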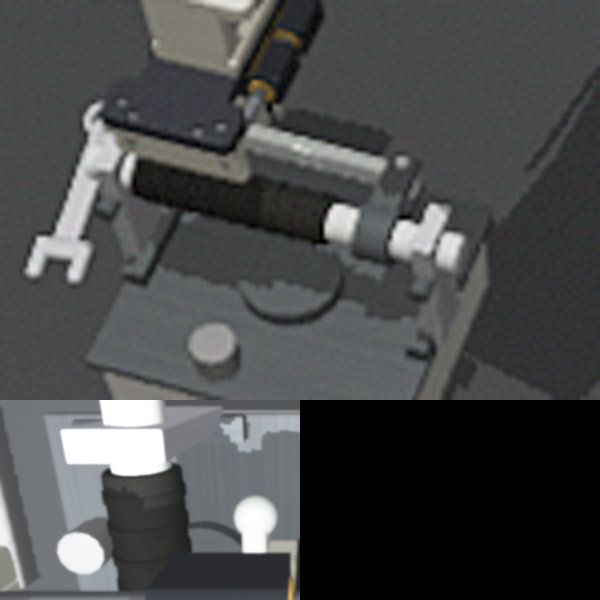

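The blade is nearly parallel to the bar. The wrist view shows the ball at about (230,224).

```bash
cat > ball.py <<'E'
from plant import r
from h import *
w=r.capture('wrist');g=cv2.cvtColor(w['image'],cv2.COLOR_BGR2GRAY)
roi=np.uint8(g[190:262,190:270]>200)
d=cv2.distanceTransform(roi,cv2.DIST_L2,5);_,mx,_,p=cv2.minMaxLoc(d)
px=np.array(p)+[190,190]
b=ray(w,px,.16)[0];print(px,mx,b)
piv=np.array([.528,-.155]);v=b[:2]-piv
print('len',np.hypot(*v),'yaw deg',np.degrees(np.arctan2(v[0],-v[1])),r.get_state()['contact_force'].round(1))
for q in ([110,400-400],):pass
E
python3 ball.py
```

```text
[229 226] 17.79069709777832 [ 0.54199802 -0.27807829  0.16      ]
len 0.12387174768122972 yaw deg 6.488521592024628 [-8.8 -8.3  2.3]
```

send_rows([
  {"dp":[0,-0.5,0],"roll":0,"jaw":0},
  {"dp":[0,-1,0],"roll":0,"jaw":0},
  {"dp":[0,-1,0],"roll":0,"jaw":0},
])

```text
time_s: 7.38
tcp_pos: [0.5191, -0.2544, 0.1603]
eef_rot: [179.8, -0.0, -83.3]
contact_force: [-8.4, -7.7, -0.0]
gripper_width: 0.0006
gripper_force: 4.5
```

send_rows([
  {"dp":[0,-0.5,0],"roll":0,"jaw":0},
  {"dp":[0,-1,0],"roll":0,"jaw":0},
  {"dp":[0,-1,0],"roll":0,"jaw":0},
])

```text
time_s: 7.75
tcp_pos: [0.52, -0.2544, 0.1603]
eef_rot: [179.8, -0.0, -83.3]
contact_force: [-8.0, -6.7, 0.5]
gripper_width: -0.0001
gripper_force: 4.7
```

```bash
python3 ball.py
```

```text
[228 226] 17.381397247314453 [ 0.54423642 -0.27792456  0.16      ]
len 0.12399221479665473 yaw deg 7.524323203760328 [-8.1 -6.8  1.5]
```

send_rows([
  {"dp":[0,-0.5,0],"roll":0,"jaw":0},
  {"dp":[0,-1,0],"roll":0,"jaw":0},
  {"dp":[0,-1,0],"roll":0,"jaw":0},
])

```text
time_s: 8.18
tcp_pos: [0.5202, -0.2544, 0.1603]
eef_rot: [179.7, -0.0, -83.3]
contact_force: [-11.1, -8.6, 2.7]
gripper_width: 0.0
gripper_force: 6.0
```

send_rows([
  {"dp":[0,-0.5,0],"roll":0,"jaw":0},
  {"dp":[0,-1,0],"roll":0,"jaw":0},
  {"dp":[0,-1,0],"roll":0,"jaw":0},
])

```text
time_s: 8.55
tcp_pos: [0.5203, -0.2544, 0.1603]
eef_rot: [179.6, -0.0, -83.3]
contact_force: [-14.0, -9.5, 4.6]
gripper_width: 0.0006
gripper_force: 7.6
```

Position has stalled at x = 0.520 and the force is rising, so the lever is on its stop. I'll hold briefly, check it is steady, and hand in.

send_rows([
  {"dp":[0,0,0],"roll":0,"jaw":0},
  {"dp":[0,0,0],"roll":0,"jaw":0},
  {"dp":[0,0,0],"roll":0,"jaw":0},
  {"dp":[0,0,0],"roll":0,"jaw":0},
])

```text
time_s: 9.05
tcp_pos: [0.5203, -0.2544, 0.1603]
eef_rot: [179.6, -0.0, -83.4]
contact_force: [-13.9, -8.7, 5.5]
gripper_width: 0.0004
gripper_force: 7.6
```

```bash
python3 ball.py; python3 -c "
from plant import r
f=r.get_state()['contact_force'];print(f)
if 10<(f@f)**.5<30: print(r.close_job())"
```

```text
[228 226] 17.381397247314453 [ 0.54451126 -0.27798342  0.16      ]
len 0.1240868395287945 yaw deg 7.646576416128727 [-13.6  -8.4   5. ]
[-13.60867612  -8.44145454   5.03909646]
the job is handed in; nothing more can be done
None
```

I eased the longer lever in to its stop and handed the job in while still holding it there with the backs of the shut fingers, at about 17 N and 9 s in; no verdict came back.

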